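# Wedge up the bench block and hang the hammer

## Robot

A 6-joint arm with a two-finger parallel gripper is mounted at the origin on a cart in front of the work surface, level with it; the furniture and walls round the work are solid. World frame = base frame: x ahead of the robot, y to its left, z up, the work surface at z = 0. Lengths are in m, angles in rad, forces in N, time in s.
With the tool pointing down it reaches from about 0.35 to 0.975 m from the base axis. Payload 4.9 kg.
Tool frame: the origin (TCP) lies on the centre line of the jaws, within the pads' length; the fingertips stand 22 mm ahead of it and the grasp point (between the pads) lies 3 mm ahead of it; z points along the fingers, y is the line along which they close (so a half turn about z gives the same grasp; the last joint's range is limited). The gripper opens to 85 mm and grips with 20 to 120 N. Pads are 22 mm wide; open, the fingers measure 114 mm over their backs; the gripper's body (76 mm by 85 mm) begins 54 mm behind the grasp point. The pads swing forward as they close: fully open they stand 13 mm farther back than shut.
Start: joints at [1.179, 0.053, 1.613, -0, 1.476, -0.119], TCP at [0.168, 0.602, 0.253] pointing down, gripper open.
Joint ranges: [-3.01, 3.01], [-1.01, 2.22], [0.06, 2.58], [-1.02, 4.17], [0.09, 2.62], [-3.14, 3.14]. Speed limits (rad/s): [2.57, 2.57, 3.14, 3.14, 3.14, 3.14].

## Interface

Orientations are given as a rotation vector (axis times angle).
In Python, from bench import telemetry, snapshot, calibration, bot gives the robot as it stands.
- The arm moves only by the tool servo_tool, never from a script. Its argument "commands" is a list that holds one entry, the list of rows, each a list of 5 numbers: the finger opening in cm, from 0 to 8.54, then the shift along the tool's x, y, z in cm, then the turn about the tool's z in rad. In form: [[[hand, x, y, z, spin], ...]]. A call has exactly 5 rows; each row shifts and turns the commanded pose from where the row before left it, along the tool's axes as they then stand; what a row does not reach is not made up. A row lasts 1/12 s, in which the tool goes at most 41.7 mm and 7.16 degrees, less where a joint would pass 70% of its speed; a pose out of reach is approached as far as the arm can. A call with a gripper value outside its range is refused whole. The fingers move at their own pace and stop on an object; "newtons" is the grip in N (left out, the last holds). Time passes only in rows, so rows that do not move let the fingers close, or fill a call up. It gives the time, the measured TCP pose, the force, the opening and the grip force at its end, in the units of the state.
- telemetry.sense(): the state, without advancing time (a new reading comes with each control period).
- snapshot(name): name is "scene" or "top" or "wrist"; returns the picture (420x560x3 uint8, red, green, blue); there is no depth.
- calibration(name): a dict with "camera_matrix" (3x3 intrinsics, pixels), "cam_to_world" (4x4, takes a point from camera to world coordinates); the wrist camera has in their place "mount" (4x4, takes a point from camera to tool coordinates, whose origin is the TCP and whose axes are the flange's). Camera axes: x right, y up, looking along -z (the intrinsics and any distortion apply to the point x, -y, -z); pixel columns grow to the right and rows downward; lengths in m; the calibration is good to about 2 mm. The wrist camera is an equidistant fisheye: a pixel r from the principal point sees the ray r / f radians off the axis. A picture is of the moment at which its call begins: read the wrist's pose just before it. calibration takes no time and is no camera call.
- bot.hand_in(): hands the job in; it is judged then, once.
The state is a dict: "time_s": time; "qpos": joint angles; "joint_vel": joint speeds; "joint_torque": joint torques, N m; "eef_pos": TCP position; "tool_rot": TCP orientation; "wrist_force": force on the tool from outside, world axes, zero at the start; "wrist_torque": the same for the moment, N m; "grip_width": finger opening in m; "grasp_force": force on a finger pad.
Only numpy, scipy, OpenCV 4.12 (cv2) and the standard library are available. Lean on these libraries where they do the work, as an engineer would, in place of code of your own. Each camera call takes 0.05 s, during which the arm holds its last target. There are 200 camera calls.

## Task

Wedge the steel bench block fast in its wooden board and put the hammer away. Push the block along its channel right up against the end stop, then pick up the hammer that lies on the bench and with its head tap the wooden wedge in until it goes no further and grips the block tight; do not push the wedge with the gripper. On the two-pronged hook, slide the hammer that already hangs there back to the post to make room, and hang the one you used in front of it, head up across both prongs and handle down between them; neither may fall off, and the other things on the bench stay where they are.

Things in the scene. Friction and masses are not known exactly. Their poses are not given: they have to be found in the camera images.
- wedge_board: Low hardwood board fixed to the bench, 160 (x) by 170 (y) by 14 mm, dark fences with brass screws. Origin at bench level; board x from -65 to 95, y from -80 to 90 mm. Its channel runs along y, floor at z 14: near fence's inner face at x -35 (top z 23), end stop's face at y 65 (top z 32), open at the -y end. Beyond the channel an angled rail with a brass keeper strip (top z 40) carries the wedge.
- bench_block: Loose grey steel block, 60 x 60 x 18 mm, about 0.46 kg, lying in the board's channel some 45 to 75 mm short of the end stop. Origin at the centre of its underside. Against the stop its centre is at y 35 mm in the board's frame.
- block_centre (a point): Centre of the bench block, 9 mm above its underside; axes as the block's.
- wedge: Pale wooden wedge, 150 mm long, 20 mm high (z 14 to 34 mm over the bench), 12 mm thick at its tip and 37 mm at its butt. It cannot leave its rail: it slides along (-0.164, 0.986) in the board's x, y (1 in 6), so driving it to +y also brings its inner face towards the block. It starts 24 to 37 mm short of tight. It takes about 6 N to move, more when driven fast, and stays where it is left. Origin at the tip's inner lower edge; axes as the board's.
- wedge_butt (a point): Centre of the wedge's butt, the 37 x 20 mm end face to strike, facing the board's -y. It stands past the board's -y end: about 40 to 50 mm at the start, about 15 mm when tight.
- hammer: Chasing hammer lying flat on the bench, 206 mm long, 0.19 kg: white steel head, wooden handle. Origin on the bench at mid-length; its -y axis points to the head, its z up, its x along the head.
- hammer_grip (a point): Point on the hammer's handle where it balances and is best grasped, 11 mm above the bench as it lies, 68 mm from the head's centre; the handle is 8 mm wide and 9 mm thick there. Axes as the hammer's.
- hammer_head (a point): Centre of the hammer's head: 58 mm between its two striking faces (along x), 16 mm along the handle, 24 mm across (z). Axes as the hammer's.
- hammer_stand: Wooden stand fixed to the bench, base 138 x 110 x 18 mm, flat post 280 mm high. Two level black vinyl-dipped prongs, 8 mm thick, centres 28 mm apart (20 mm clear between them), stick out from the post along the stand's -x (roughly towards the robot), tops 254 mm above the bench; their ends, 110 mm in front of the origin, turn up by 8 mm. Origin at bench level; the post's front is at x 28 mm.
- hook (a point): Place to hang the second hammer: midway between the prongs, level with their tops, 25 mm from their upturned ends (x -84 mm in the stand's frame). A head set down with the handle still slanting at 45 degrees towards the robot rocks about 10 mm away from the post as it comes upright.
- hung_hammer: A second hammer, like the first, hanging loose on the prongs: head across both, handle down between them. Its +z axis points along the prongs away from the post, its -y up.
- hung_head (a point): Centre of the hanging hammer's head, about 8 mm above the prongs' tops. At the start it is about 45 to 60 mm in front of the stand's origin; slid back to the post it is about 8 mm behind it. It slides with 1 to 2 N and can twist on the prongs if pushed off centre, so push squarely or on both sides of the handle; the head's top is 16 mm above the prongs' tops.
- flux_bottle: Bystander: amber bottle with a black cap, 39 mm across, 82 mm high; origin at its foot.
- solder_tin: Bystander: round white tin, 49 mm across, 20 mm high; origin at its foot.
- brass_beaker: Bystander: brass beaker full of pens and bags, 93 mm wide, 175 mm high; origin at its foot.
Mind the look-alikes: they are no part of the job. Leave any blue or orange look-alike of the bench_block alone.

How it is judged:
On the way, in this order (a step that is already met when the one before it is completed fails the run):
1. the block is pushed up to the end stop (y of block_centre in the frame of wedge_board above 0.031 m), for 0.2 s.
2. the hammer strikes the wedge (contact force between hammer and wedge above 2 N).
3. the wedge grips the block by itself, the hammer drawn clear of it (contact force between bench_block and wedge above 2.5 N and contact force between hammer and wedge below 0.1 N and y of block_centre in the frame of wedge_board above 0.031 m), for 0.2 s.
At the end, for the whole second after the job is handed in: Block within 4 mm of the end stop, gripped by the wedge with over 2.5 N. Both hammers hang head up across the prongs, within 0.54 rad of upright, 0.6 rad of square, slower than 0.4 m/s. In front of the stand's origin: the first one's head by at most 12 mm, the used one's by 36 to 104 mm (contact force between bench_block and wedge above 2.5 N and y of block_centre in the frame of wedge_board above 0.031 m and x of hammer_head in the frame of hammer_stand between -0.104 and -0.036 m and y of hammer_head in the frame of hammer_stand between -0.012 and 0.012 m and z of hammer_head in the frame of hammer_stand between 0.255 and 0.272 m and angle between each of hammer_head, hung_head's own y axis and vertical above 2.6 rad and angle between the x axis of each of hammer_head, hung_head and the y axis of hammer_stand, either way round below 0.6 rad and x of hung_head in the frame of hammer_stand above -0.012 m and y of hung_head in the frame of hammer_stand between -0.012 and 0.012 m and z of hung_head in the frame of hammer_stand between 0.255 and 0.272 m and linear speed of each of hammer, hung_hammer below 0.4 m/s); the robot touches nothing.
It fails at once if the gripper or arm pushes the wedge (contact force between any of the fingers, the arm and wedge above 1.5 N).
It fails at once if the first hammer is knocked off the hook (height (world z) of hung_head below 0.245 m).
It fails at once if the flux bottle, solder tin or beaker is moved by over 30 mm or tipped (distance of any of flux_bottle, solder_tin, brass_beaker from where it was at the start of the episode above 0.03 m or angle between any of flux_bottle, solder_tin, brass_beaker's own z axis and vertical above 0.5 rad).
It also fails if it takes over 72 s, if anything falls off the work surface, if the arm or the gripper's body presses on something with over 40 N, if the wrist force passes 120 N, or if a joint passes its speed limit or range.

## Working session

There is one attempt and no reset: what is moved stays moved. The work goes in short steps, Python scripts to look and compute and a tool call to move; the robot and the scene stay as the last step left them, time stands still between calls to the robot, and variables do not carry over. Pictures are saved under pics/ and viewed, at most 10 in all, crops included, and the job is handed in when it is done.

Besides the shell and the picture viewer there is one more tool, called after "Call:" in YAML: its name, and indented under it one key for each argument. servo_tool: Moves the arm, as the interface text tells. Its arguments: {"type":"object","properties":{"commands":{"type":"array"},"newtons":{"type":"number"}},"required":["commands"]}

```bash
mkdir -p pics; ls; python3 - <<'E'
from bench import telemetry, snapshot, calibration
import cv2,numpy as np
np.set_printoptions(precision=4,suppress=True)
from scipy.spatial.transform import Rotation as R
for n in("scene","top"):
    im=snapshot(n); np.save(f"pics/{n}0.npy",im); cv2.imwrite(f"pics/{n}0.png",cv2.resize(im[:,:,::-1],(800,600)))
    c=calibration(n); print(n,c)
s=telemetry.sense(); print(s); print(R.from_rotvec(s["tool_rot"]).as_matrix())
print(calibration("wrist"))
E
```

```text
pics
scene {'camera_matrix': array([[420.494 ,   0.    , 275.8643],
       [  0.    , 420.494 , 208.4351],
       [  0.    ,   0.    ,   1.    ]]), 'cam_to_world': array([[ 0.8127,  0.2797, -0.5112, -0.1693],
       [-0.5825,  0.3661, -0.7257, -0.9076],
       [-0.0158,  0.8875,  0.4605,  0.7837],
       [ 0.    ,  0.    ,  0.    ,  1.    ]])}
top {'camera_matrix': array([[405.7367,   0.    , 278.3741],
       [  0.    , 405.7367, 210.9856],
       [  0.    ,   0.    ,   1.    ]]), 'cam_to_world': array([[ 0.0015,  0.9926, -0.1212,  0.3778],
       [-1.    ,  0.0023,  0.0063,  0.0957],
       [ 0.0065,  0.1212,  0.9926,  1.6045],
       [ 0.    ,  0.    ,  0.    ,  1.    ]])}
{'time_s': 0.1, 'qpos': array([ 1.179 ,  0.0533,  1.6141,  0.    ,  1.476 , -0.119 ]), 'joint_vel': array([ 0.001 , -0.0037, -0.0016, -0.0008, -0.0011, -0.0004]), 'joint_torque': array([  0.0002, -39.4905, -37.1363,  -0.0001,   0.004 ,  -0.    ]), 'eef_pos': array([0.1682, 0.6014, 0.2522]), 'tool_rot': array([-0.4271, -3.1119,  0.0028]), 'wrist_force': array([ 0.3507, -0.1937,  0.4384]), 'wrist_torque': array([-0.0016,  0.0119, -0.0393]), 'grasp_force': 0.0, 'grip_width': 0.08551811619535189}
[[-0.963   0.2694 -0.0007]
 [ 0.2694  0.963  -0.0017]
 [ 0.0002 -0.0018 -1.    ]]
{'camera_matrix': array([[325.1923,   0.    , 278.5145],
       [  0.    , 325.1923, 205.9823],
       [  0.    ,   0.    ,   1.    ]]), 'mount': array([[ 0.0001,  0.9566,  0.2915,  0.0734],
       [ 1.    , -0.    , -0.0001, -0.0009],
       [-0.0001,  0.2915, -0.9566, -0.1204],
       [ 0.    ,  0.    ,  0.    ,  1.    ]])}
```

View pics/scene0.png

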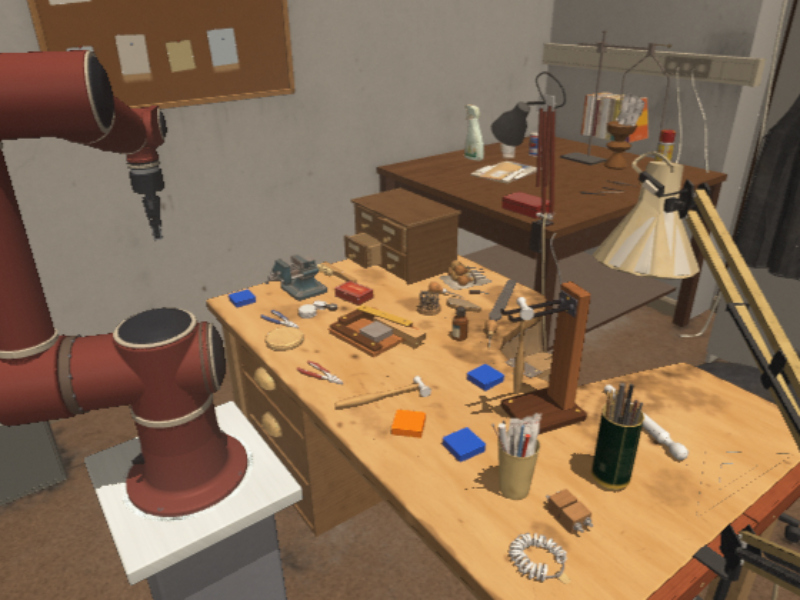

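View pics/top0.png

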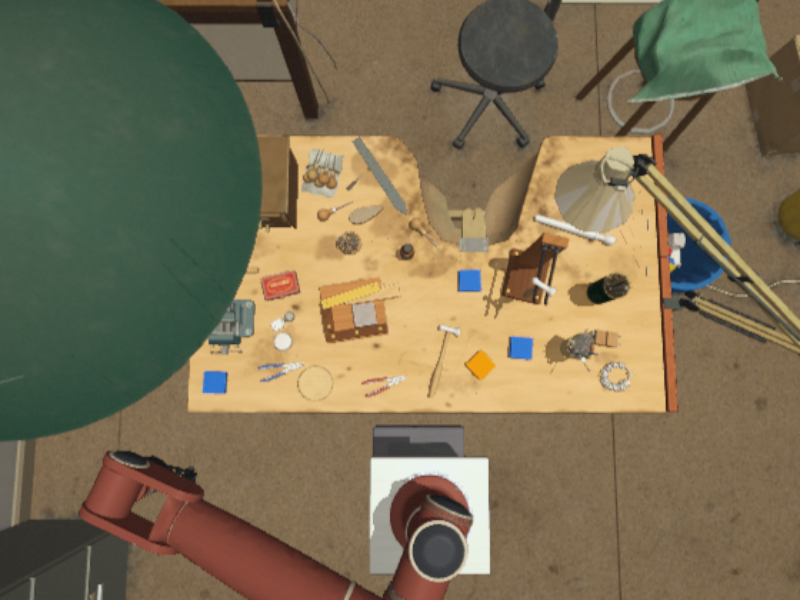

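```bash
cat > h.py <<'E'
from bench import telemetry, snapshot, calibration
import cv2,numpy as np
from scipy.spatial.transform import Rotation as R
np.set_printoptions(precision=4,suppress=True)
def pose():
    s=telemetry.sense(); return s,np.array(s["eef_pos"]),R.from_rotvec(s["tool_rot"]).as_matrix()
def ray(c,u,v,T=None):
    K=c["camera_matrix"];a=np.array([(u-K[0,2])/K[0,0],(v-K[1,2])/K[1,1]])
    if T is None: T=c["cam_to_world"]; d=np.array([a[0],-a[1],-1])
    else:
        r=np.linalg.norm(a); s=np.sin(r)/max(r,1e-9); d=np.array([a[0]*s,-a[1]*s,-np.cos(r)])
    return T[:3,3],T[:3,:3]@d
def onz(o,d,z): return o+d*(z-o[2])/d[2]
def wristT(p,Rm):
    T=np.eye(4);T[:3,:3]=Rm;T[:3,3]=p;return T@calibration("wrist")["mount"]
def proj(c,X,T):
    q=np.linalg.inv(T)@np.append(X,1);q=q[:3]*[1,-1,-1];K=c["camera_matrix"]
    r=np.hypot(q[0],q[1]);th=np.arctan2(r,q[2]);return K[:2,2]+K[0,0]*th*q[:2]/max(r,1e-9)
def shot(tag):
    s,p,Rm=pose();im=snapshot("wrist");np.savez(f"pics/{tag}.npz",im=im,T=wristT(p,Rm));cv2.imwrite(f"pics/{tag}.png",cv2.resize(im[:,:,::-1],(800,600)));return p,Rm
def load(tag): d=np.load(f"pics/{tag}.npz");return d["im"],d["T"]
E
python3 - <<'E'
from h import *
c=calibration("top")
for n,u,v,z in [("block",365,314,.032),("board bl",329,343,.014),("board br",388,331,.014),("board tr",381,281,.014),("board tl",320,287,.014),("wedge r",399,290,.034),("head",449,330,.012),("hend",434,392,.01),("hunghead",543,287,.262),("posttop",553,240,.28),("base tl",512,253,.018),("base bl",503,298,.018)]:
    print(n,onz(*ray(c,u*.7,v*.7),z))
E
```

```text
block [0.535  0.1747 0.032 ]
board bl [0.4568 0.2735 0.014 ]
board br [0.49  0.112 0.014]
board tr [0.6289 0.132  0.014 ]
board tl [0.6117 0.3009 0.014 ]
wedge r [0.601  0.0821 0.034 ]
head [ 0.4933 -0.0558  0.012 ]
hend [ 0.3244 -0.0136  0.01  ]
hunghead [ 0.5765 -0.2535  0.262 ]
posttop [ 0.6849 -0.2754  0.28  ]
base tl [ 0.7083 -0.2331  0.018 ]
base bl [ 0.5817 -0.2054  0.018 ]
```

Call:
servo_tool:
  commands:
    - [[0,-3.1,-1.9,-0.3,0],[0,-3.1,-1.9,-0.3,0],[0,-3.1,-1.9,-0.3,0],[0,-3.1,-1.9,-0.3,0],[0,-3.1,-1.9,-0.3,0]]

```text
time_s: 0.52
eef_pos: [0.2926, 0.4671, 0.2678]
tool_rot: [-0.426, -3.112, 0.001]
wrist_force: [0.9, -0.3, 0.6]
grip_width: 0.0251
grasp_force: 0.0
```

Call:
servo_tool:
  commands:
    - [[0,-3.1,-2.0,-0.3,0],[0,-3.1,-2.0,-0.3,0],[0,-3.1,-2.0,-0.3,0],[0,-3.1,-2.0,-0.3,0],[0,-3.1,-2.0,-0.3,0]]

```text
time_s: 0.93
eef_pos: [0.415, 0.3289, 0.283]
tool_rot: [-0.427, -3.112, 0.0]
wrist_force: [1.3, 0.4, 0.6]
grip_width: 0.0002
grasp_force: 0.0
```

Call:
servo_tool:
  commands:
    - [[0,-3.1,-2.0,-0.4,0],[0,-3.1,-2.0,-0.4,0],[0,-3.1,-2.0,-0.4,0],[0,-3.1,-2.0,-0.4,0],[0,0,0,0,0]]

```text
time_s: 1.35
eef_pos: [0.5155, 0.2157, 0.2996]
tool_rot: [0.437, 3.109, -0.003]
wrist_force: [0.4, 0.5, -1.0]
grip_width: 0.0001
grasp_force: 0.0
```

Call:
servo_tool:
  commands:
    - [[0,0,0,0,-0.1],[0,0,0,0,-0.1],[0,0,0,0,-0.1],[0,0,0,0,-0.1],[0,0,0,0,0]]

```text
time_s: 1.77
eef_pos: [0.5118, 0.2203, 0.2986]
tool_rot: [0.202, -3.134, 0.0]
wrist_force: [-0.3, 0.2, -0.6]
grip_width: -0.0001
grasp_force: 0.0
```

```bash
python3 -c "
from h import *
print(*shot('w1'))"
```

```text
[0.5118 0.2203 0.2986] [[-0.9917 -0.1285 -0.0011]
 [-0.1285  0.9917 -0.0002]
 [ 0.0011 -0.0001 -1.    ]]
```

View pics/w1.png

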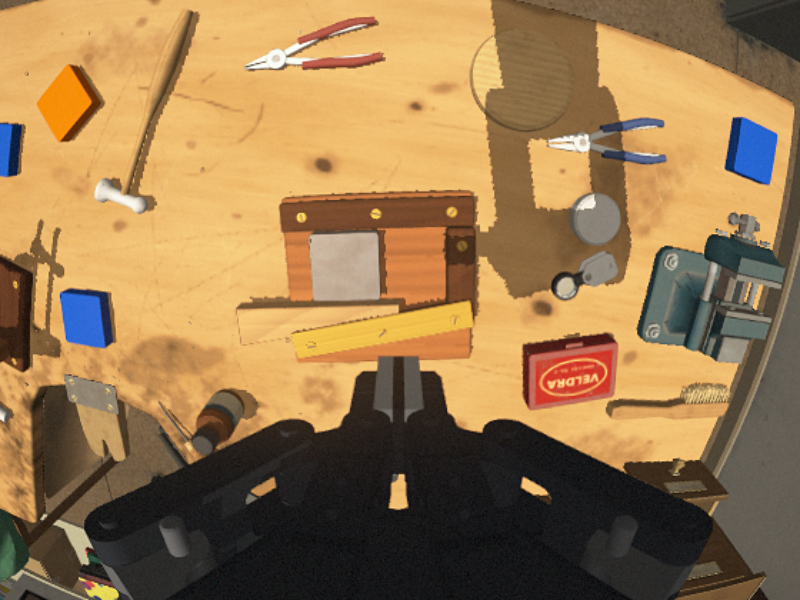

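```bash
python3 - <<'E'
from h import *
im,T=load('w1');c=calibration('wrist')
def P(u,v,z): return onz(*ray(c,u*.7,v*.7,T),z)
for n,u,v,z in [("b1",309,233,.032),("b2",379,231,.032),("b3",382,299,.032),("b4",313,301,.032),("stop1",446,229,.032),("stop2",446,290,.032),
 ("fenceL",283,228,.023),("fenceR",474,222,.023),("bdTL",281,198,.023),("bdTR",474,191,.023),("butt1",237,308,.034),("butt2",240,345,.034),("kL1",293,334,.04),("kL2",298,358,.04),("kR1",470,302,.04),("kR2",473,325,.04),("f1",95,188,.012),("f2",147,204,.012),("hand near head",130,178,.012),("h mid",154,107,.011),("hend",188,14,.011)]:
    print(n,P(u,v,z))
# segment white/grey masks
hsv=cv2.cvtColor(im,cv2.COLOR_RGB2HSV)
m=((hsv[...,1]<60)&(hsv[...,2]>90)).astype(np.uint8)
n,l,s,cen=cv2.connectedComponentsWithStats(m)
for i in range(1,n):
    if s[i,4]>150: print(s[i]/.7,cen[i]/.7, cv2.boxPoints(cv2.minAreaRect(np.argwhere(l==i)[:,::-1].astype(np.float32))).round(1).tolist())
E
```

```text
b1 [0.511  0.1426 0.032 ]
b2 [0.5022 0.2018 0.032 ]
b3 [0.5615 0.2115 0.032 ]
b4 [0.5712 0.151  0.032 ]
stop1 [0.4931 0.2576 0.032 ]
stop2 [0.5462 0.2658 0.032 ]
fenceL [0.5108 0.1173 0.023 ]
fenceR [0.4848 0.282  0.023 ]
bdTL [0.4846 0.1133 0.023 ]
bdTR [0.4582 0.2778 0.023 ]
butt1 [0.5866 0.0809 0.034 ]
butt2 [0.6231 0.0842 0.034 ]
kL1 [0.6018 0.1362 0.04  ]
kL2 [0.6249 0.142  0.04  ]
kR1 [0.5519 0.2871 0.04  ]
kR2 [0.5725 0.2936 0.04  ]
f1 [ 0.4894 -0.093   0.012 ]
f2 [ 0.5021 -0.027   0.012 ]
hand near head [ 0.4776 -0.0484  0.012 ]
h mid [ 0.408  -0.0267  0.011 ]
hend [ 0.3164 -0.0033  0.011 ]
[245.7143  38.5714  72.8571  31.4286 588.5714] [280.0624  57.2677] [[169.89999389648438, 37.400001525878906], [222.0, 27.0], [225.0, 42.0], [172.89999389648438, 52.400001525878906]]
[548.5714 130.      71.4286  22.8571 568.5714] [581.6152 141.5973] [[383.29998779296875, 94.30000305175781], [431.6000061035156, 89.9000015258789], [433.0, 105.0], [384.70001220703125, 109.4000015258789]]
[ 94.2857 178.5714  52.8571  34.2857 550.    ] [118.0445 195.9072] [[64.5, 139.0], [69.0999984741211, 123.5
[... 2249 characters left out ...]
, 250.0], [294.0, 294.0], [283.0, 294.0]]
[ 64.2857 374.2857  51.4286  37.1429 520.    ] [ 86.0714 390.6476] [[41.099998474121094, 278.79998779296875], [45.400001525878906, 261.6000061035156], [81.5999984741211, 270.6000061035156], [77.30000305175781, 287.79998779296875]]
[160.     527.1429  22.8571  30.     215.7143] [170.9461 542.299 ] [[111.5, 369.20001220703125], [119.0999984741211, 366.20001220703125], [127.9000015258789, 388.20001220703125], [120.30000305175781, 391.29998779296875]]
[  0.     572.8571  47.1429  27.1429 294.2857] [ 22.7739 586.172 ] [[-0.5, 402.70001220703125], [30.399999618530273, 399.6000061035156], [32.099998474121094, 416.8999938964844], [1.2000000476837158, 420.0]]
```

Call:
servo_tool:
  commands:
    - [[0,-0.4,-2.9,3.0,-0.026],[0,-0.4,-2.9,3.0,0],[0,-0.4,-2.9,3.0,0],[0,-0.4,-2.8,3.0,0],[0,0,0,3.0,0]]

```text
time_s: 2.23
eef_pos: [0.5456, 0.1057, 0.1486]
tool_rot: [-0.23, 3.132, -0.003]
wrist_force: [0.1, 0.9, -0.9]
grip_width: 0.0002
grasp_force: 0.0
```

Call:
servo_tool:
  commands:
    - [[0,0,0,3.5,0],[0,0,0,3.5,0],[0,0,0,2.6,0],[0,0,0,1.0,0],[0,0,0,0,0]]

```text
time_s: 2.65
eef_pos: [0.542, 0.1092, 0.0405]
tool_rot: [0.238, -3.126, -0.0]
wrist_force: [-0.9, 0.1, -1.2]
grip_width: -0.0002
grasp_force: 0.0
```

```bash
python3 -c "
from h import *
print(*pose()[1:])"
```

```text
[0.542  0.1092 0.0405] [[-0.9885 -0.1511 -0.0068]
 [-0.1511  0.9885 -0.0004]
 [ 0.0068  0.0006 -1.    ]]
```

Call:
servo_tool:
  commands:
    - [[0,0,1.5,0,0],[0,0,1.4,0,0],[0,0,1.4,0,0],[0,0,1.4,0,0],[0,0,1.0,0,0]]

```text
time_s: 3.07
eef_pos: [0.5362, 0.1765, 0.0466]
tool_rot: [-0.24, 3.128, -0.0]
wrist_force: [0.5, -2.2, 0.5]
grip_width: 0.0001
grasp_force: 1.4
```

Call:
servo_tool:
  commands:
    - [[0,0,0.6,0,0],[0,0,0.4,0,0],[0,0,0.3,0,0],[0,0,0.2,0,0],[0,0,0,0,0]]

```text
time_s: 3.48
eef_pos: [0.5344, 0.1901, 0.0464]
tool_rot: [-0.24, 3.128, -0.001]
wrist_force: [0.3, -3.5, 4.8]
grip_width: 0.0005
grasp_force: 2.8
```

Call:
servo_tool:
  commands:
    - [[0,0,0.2,-0.2,0],[0,0,0.2,0,0],[0,0,0.2,0,0],[0,0,0.1,0,0],[0,0,0,0,0]]

```text
time_s: 3.9
eef_pos: [0.5325, 0.1971, 0.0475]
tool_rot: [-0.24, 3.13, -0.001]
wrist_force: [1.3, -5.1, 4.9]
grip_width: -0.0003
grasp_force: 3.7
```

```bash
python3 -c "
from h import *
print(telemetry.sense()['wrist_force'],*shot('w2'))"
```

```text
[ 1.2719 -5.1038  4.8769] [0.5325 0.1971 0.0475] [[-0.9883 -0.1525  0.0028]
 [-0.1525  0.9883 -0.0005]
 [-0.0026 -0.0009 -1.    ]]
```

View pics/w2.png

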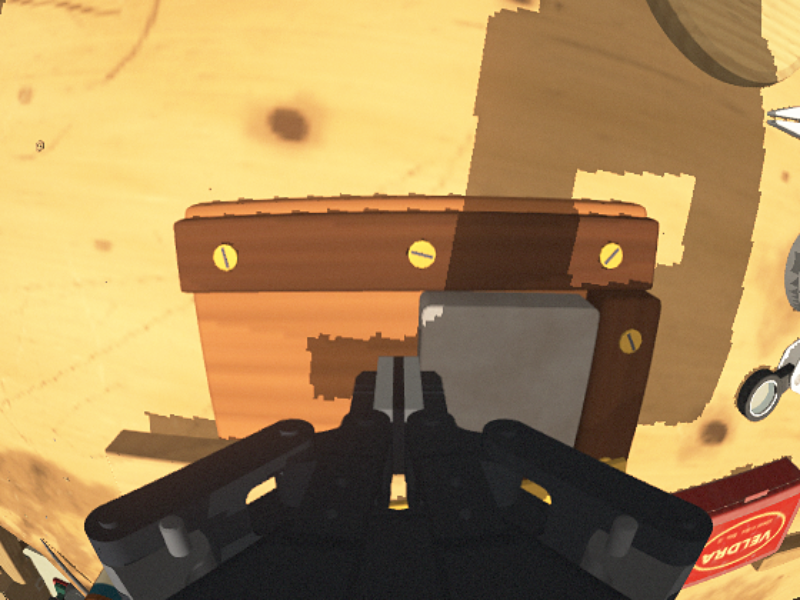

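Call:
servo_tool:
  commands:
    - [[0,0,0.1,0,0],[0,0,0.1,0,0],[0,0,0.1,0,0],[0,0,0.1,0,0],[0,0,0,0,0]]

```text
time_s: 4.37
eef_pos: [0.5333, 0.1987, 0.0475]
tool_rot: [-0.241, 3.127, -0.009]
wrist_force: [5.2, -12.2, 4.6]
grip_width: 0.0004
grasp_force: 8.4
```

Call:
servo_tool:
  commands:
    - [[0,0,-0.6,0,0],[0,0,-0.9,0,0],[0,0,0,-3.5,0],[0,0,0,-4.0,0],[0,0,-0.5,-4.0,0]]

```text
time_s: 4.78
eef_pos: [0.5314, 0.1812, 0.1597]
tool_rot: [0.24, -3.127, -0.001]
wrist_force: [0.8, 0.1, 0.4]
grip_width: 0.0
grasp_force: 0.0
```

Call:
servo_tool:
  commands:
    - [[5,2.3,-3.3,-1.4,0],[5,2.3,-3.3,-1.4,0],[5,2.3,-3.3,-1.4,0],[5,2.3,-3.3,-1.4,0],[5,2.3,-3.3,-1.4,0]]

```text
time_s: 5.2
eef_pos: [0.4451, 0.0037, 0.2288]
tool_rot: [0.242, -3.13, -0.002]
wrist_force: [-0.4, -0.7, 0.1]
grip_width: 0.05
grasp_force: 0.0
```

Call:
servo_tool:
  commands:
    - [[5,2.3,-3.5,-1.4,0],[5,0,0,0,0.12],[5,0,0,0,0.12],[5,0,0,0,0.1],[5,0,0,0,0]]

```text
time_s: 5.62
eef_pos: [0.4298, -0.0315, 0.2416]
tool_rot: [-0.297, -3.126, -0.001]
wrist_force: [0.0, -0.6, -0.4]
grip_width: 0.0502
grasp_force: 0.0
```

```bash
python3 -c "
from h import *
print(*shot('w3'))"
```

```text
[ 0.4298 -0.0315  0.2416] [[-0.9821  0.1882 -0.0016]
 [ 0.1882  0.9821  0.0011]
 [ 0.0018  0.0007 -1.    ]]
```

View pics/w3.png

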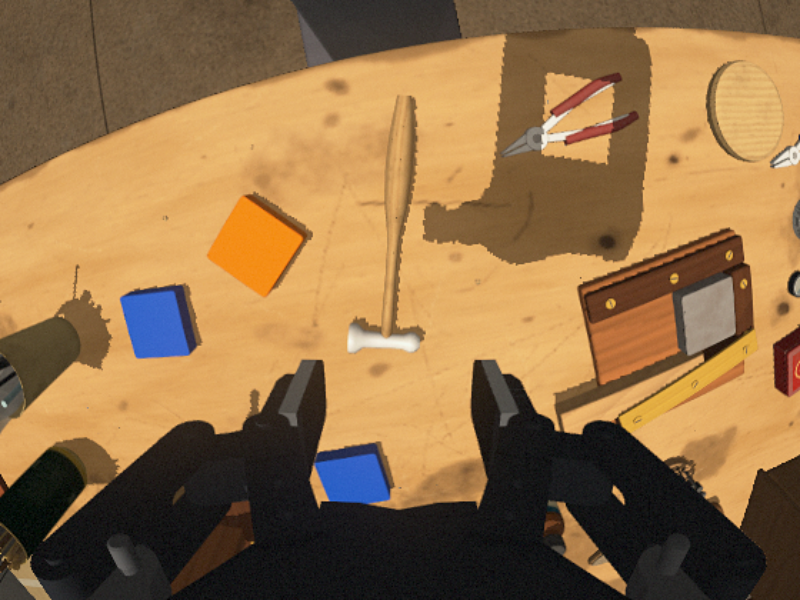

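```bash
python3 - <<'E'
from h import *
im,T=load('w3');c=calibration('wrist');p=T
def P(u,v,z): return onz(*ray(c,u*.7,v*.7,T),z)
h1,h2=P(348,338,.012),P(420,341,.012);print(h1,h2,np.linalg.norm(h1-h2))
hc=(h1+h2)/2;ne,mid,end=P(387,328,.012),P(394,240,.011),P(403,98,.011);print(hc,ne,mid,end)
# handle mask line fit
hsv=cv2.cvtColor(im,cv2.COLOR_RGB2HSV)
m=((hsv[...,1]<60)&(hsv[...,2]>120)).astype(np.uint8)
n,l,s,cen=cv2.connectedComponentsWithStats(m)
for i in range(1,n):
    if abs(cen[i][0]/.7-385)<40 and abs(cen[i][1]/.7-339)<25 and s[i,4]>100: print('head',P(*(cen[i]/.7),.012),s[i])
d=(end-ne)[:2];d/=np.linalg.norm(d);print('axis',d)
s,pp,Rm=pose()
g=np.append(hc[:2]+.068*d,0.011);print('grip',g)
print('delta tool',Rm.T@(g-pp)); print('axis tool',Rm.T@np.append(d,0))
E
```

```text
[ 0.4908 -0.0855  0.012 ] [ 0.5043 -0.0282  0.012 ] 0.058819568356368264
[ 0.4976 -0.0568  0.012 ] [ 0.4881 -0.0524  0.012 ] [ 0.4189 -0.0333  0.011 ] [ 0.3138 -0.0062  0.011 ]
head [ 0.4972 -0.0603  0.012 ] [243 227  51  20 580]
axis [-0.9666  0.2561]
grip [ 0.4318 -0.0394  0.011 ]
delta tool [-0.0037 -0.0078  0.2306]
axis tool [0.9973 0.0738 0.0018]
```

Call:
servo_tool:
  commands:
    - [[4,-0.3,-0.5,3.5,0.06],[4,0,0,4.0,0],[4,0,0,4.0,0],[4,0,0,4.0,0],[4,0,0,3.0,0]]

```text
time_s: 6.08
eef_pos: [0.4304, -0.0359, 0.0537]
tool_rot: [-0.381, -3.114, -0.001]
wrist_force: [-0.8, -0.5, -0.9]
grip_width: 0.04
grasp_force: 0.0
```

Call:
servo_tool:
  commands:
    - [[4,0,0,1.5,0],[4,0,0,0.8,0],[4,0,0,0.5,0],[4,0,0,0,0],[4,0,0,0,0]]

```text
time_s: 6.5
eef_pos: [0.4336, -0.0369, 0.0306]
tool_rot: [0.385, 3.116, -0.0]
wrist_force: [0.1, 0.2, 0.2]
grip_width: 0.04
grasp_force: 0.0
```

```bash
python3 -c "
from h import *
print(*shot('w4'))"
```

```text
[ 0.4336 -0.0369  0.0306] [[-0.9699  0.2434  0.0018]
 [ 0.2434  0.9699 -0.0004]
 [-0.0018  0.0001 -1.    ]]
```

View pics/w4.png

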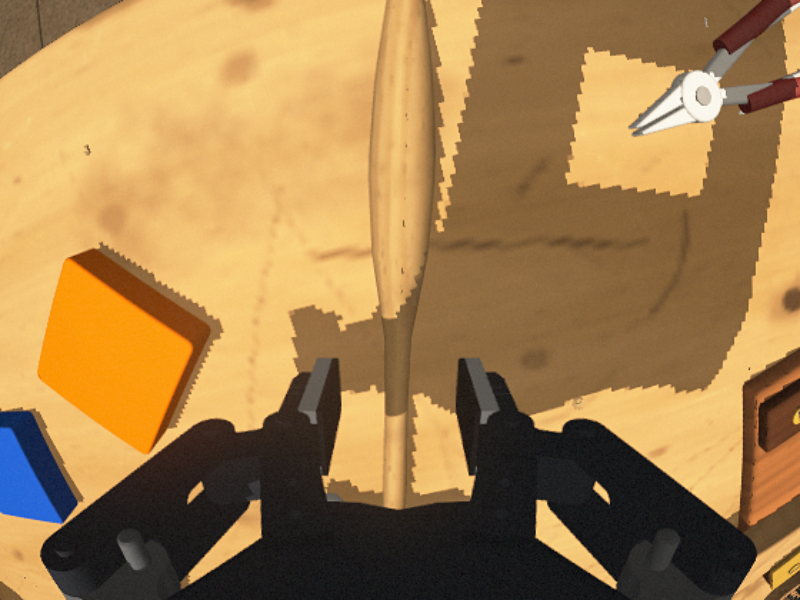

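Call:
servo_tool:
  commands:
    - [[4,0,0,0.3,0],[4,0,0,0.3,0],[4,0,0,0,0],[3,0,0,0,0],[2.5,0,0,0,0]]

```text
time_s: 6.97
eef_pos: [0.4327, -0.0368, 0.0237]
tool_rot: [0.387, 3.117, -0.0]
wrist_force: [-0.6, 0.2, -0.1]
grip_width: 0.0253
grasp_force: 0.0
```

Call:
servo_tool:
  commands:
    - [[0.3,0,0,0,0],[0.3,0,0,0,0],[0.3,0,0,0,0],[0.3,0,0,0,0],[0.3,0,0,0,0]]
  newtons: 100

```text
time_s: 7.38
eef_pos: [0.4329, -0.0368, 0.0239]
tool_rot: [0.387, 3.117, -0.0]
wrist_force: [-2.1, 0.6, 4.6]
grip_width: 0.005
grasp_force: 96.6
```

Call:
servo_tool:
  commands:
    - [[0.3,0,0,-1.0,0],[0.3,0,0,-2.5,0],[0.3,0,0,-3.5,0],[0.3,0,0,-3.5,0],[0.3,0,0,-2.1,0]]

```text
time_s: 7.8
eef_pos: [0.4335, -0.037, 0.1532]
tool_rot: [0.386, 3.114, -0.001]
wrist_force: [1.2, -0.6, -1.0]
grip_width: 0.005
grasp_force: 96.0
```

Call:
servo_tool:
  commands:
    - [[0.3,-1.5,1.2,0,0],[0.3,-2.5,2.1,0,0],[0.3,-2.5,2.1,0,0],[0.3,-2.0,1.8,0,0],[0.3,-1.5,1.3,0,0]]

```text
time_s: 8.22
eef_pos: [0.5516, 0.0223, 0.1494]
tool_rot: [-0.385, -3.118, -0.0]
wrist_force: [-0.3, -0.7, -1.4]
grip_width: 0.0047
grasp_force: 96.1
```

Call:
servo_tool:
  commands:
    - [[0.3,0,0,0,-0.1],[0.3,0,0,0,-0.1],[0.3,0,0,0,-0.1],[0.3,0,0,0,-0.1],[0.3,0,0,0,-0.1]]

```text
time_s: 8.63
eef_pos: [0.5497, 0.0213, 0.149]
tool_rot: [0.405, -3.114, -0.0]
wrist_force: [-0.8, 0.3, -1.6]
grip_width: 0.0049
grasp_force: 96.2
```

Call:
servo_tool:
  commands:
    - [[0.3,0,0,0,0],[0.3,0,0,0,0],[0.3,0,0,0,0],[0.3,0,0,0,0],[0.3,0,0,0,0]]

```text
time_s: 9.05
eef_pos: [0.5503, 0.0212, 0.1495]
tool_rot: [0.395, -3.116, -0.0]
wrist_force: [0.4, -0.3, -2.4]
grip_width: 0.0049
grasp_force: 96.1
```

```bash
python3 - <<'E'
from h import *
c=calibration("top")
print('bottle',onz(*ray(c,406*.7,250*.7),.06))
s,p,Rm=pose();print(p,Rm,s['wrist_force'],s['grip_width'])
ims=snapshot('scene');np.save('pics/s2.npy',ims)
cs=calibration('scene');h=p+Rm@np.array([-.068,-.003,.012])
K=cs['camera_matrix'];q=(np.linalg.inv(cs['cam_to_world'])@np.append(h,1))[:3]*[1,-1,-1];uv=(K@q)[:2]/q[2];print(uv)
u,v=uv.astype(int)
x0,y0=max(0,u-100),max(0,v-75);cv2.imwrite('pics/s2.png',cv2.resize(ims[y0:y0+150,x0:x0+200,::-1],(800,600),interpolation=cv2.INTER_CUBIC));print(x0,y0)
E
```

```text
bottle [0.707  0.0635 0.06  ]
[0.5503 0.0212 0.1495] [[-0.9683 -0.2496 -0.0002]
 [-0.2496  0.9683 -0.    ]
 [ 0.0002  0.     -1.    ]] [ 0.3884 -0.3205 -2.434 ] 0.0049197348003262665
[306.2211 211.0098]
206 136
```

View pics/s2.png

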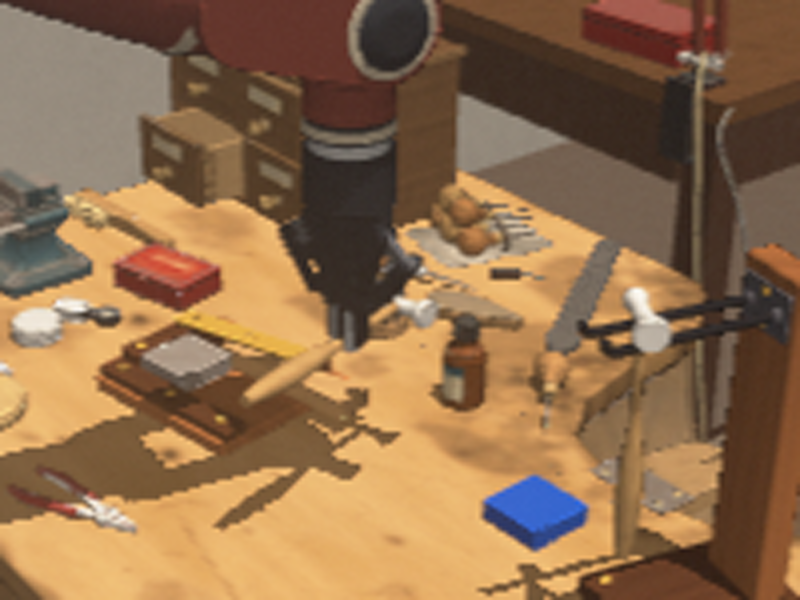

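Call:
servo_tool:
  commands:
    - [[0.3,0,0,2.5,0],[0.3,0,0,3.5,0],[0.3,0,0,3.0,0],[0.3,0,0,1.8,0],[0.3,0,0,0.6,0]]

```text
time_s: 9.52
eef_pos: [0.5473, 0.0215, 0.0314]
tool_rot: [0.395, -3.109, -0.003]
wrist_force: [-1.1, 0.1, -2.2]
grip_width: 0.005
grasp_force: 96.0
```

Call:
servo_tool:
  commands:
    - [[0.3,0,0.3,0,0],[0.3,0,0.3,0,0],[0.3,0,0.3,0,0],[0.3,0,0.3,0,0],[0.3,0,0.3,0,0]]

```text
time_s: 9.93
eef_pos: [0.5478, 0.0361, 0.0373]
tool_rot: [-0.397, 3.113, -0.001]
wrist_force: [0.1, 0.6, -2.3]
grip_width: 0.0052
grasp_force: 96.1
```

Call:
servo_tool:
  commands:
    - [[0.3,0,0.3,0,0],[0.3,0,0.3,0,0],[0.3,0,0.3,0,0],[0.3,0,0.3,0,0],[0.3,0,0.3,0,0]]

```text
time_s: 10.35
eef_pos: [0.5431, 0.0485, 0.0362]
tool_rot: [0.395, -3.116, 0.007]
wrist_force: [-2.6, -9.3, 0.9]
grip_width: 0.0051
grasp_force: 96.6
```

Call:
servo_tool:
  commands:
    - [[0.3,0.03,0.4,0,0],[0.3,0.03,0.4,0,0],[0.3,0.03,0.4,0,0],[0.3,0.03,0.4,0,0],[0.3,0.03,0.3,0,0]]

```text
time_s: 10.77
eef_pos: [0.537, 0.0661, 0.0362]
tool_rot: [-0.394, 3.117, -0.008]
wrist_force: [-2.0, -11.4, -0.6]
grip_width: 0.0048
grasp_force: 96.8
```

Call:
servo_tool:
  commands:
    - [[0.3,0.02,0.2,0,0],[0.3,0.02,0.2,0,0],[0.3,0.02,0.2,0,0],[0.3,0.02,0.2,0,0],[0.3,0.02,0.2,0,0]]

```text
time_s: 11.18
eef_pos: [0.5338, 0.0744, 0.0363]
tool_rot: [-0.394, 3.117, -0.011]
wrist_force: [-0.6, -16.8, -0.5]
grip_width: 0.0051
grasp_force: 99.1
```

Call:
servo_tool:
  commands:
    - [[0.3,0.02,0.2,0,0],[0.3,0.02,0.2,0,0],[0.3,0.02,0.2,0,0],[0.3,0.02,0.2,0,0],[0.3,0,0,0,0]]

```text
time_s: 11.6
eef_pos: [0.5316, 0.0789, 0.0364]
tool_rot: [-0.392, 3.117, -0.021]
wrist_force: [1.2, -28.2, -0.9]
grip_width: 0.0051
grasp_force: 109.9
```

Call:
servo_tool:
  commands:
    - [[0.3,0.02,0.2,0,0],[0.3,0.02,0.2,0,0],[0.3,0.02,0.2,0,0],[0.3,0,0,0,0],[0.3,0,0,0,0]]
  newtons: 120

```text
time_s: 12.02
eef_pos: [0.5297, 0.0825, 0.0364]
tool_rot: [0.39, -3.117, 0.027]
wrist_force: [1.0, -36.4, -1.5]
grip_width: 0.0051
grasp_force: 125.0
```

```bash
python3 - <<'E'
from h import *
print(*shot('w5'))
im,T=load('w5')
cv2.imwrite('pics/w5c.png',cv2.resize(im[120:300,240:480,::-1],(800,600),interpolation=cv2.INTER_CUBIC))
ims=snapshot('scene');np.save('pics/s3.npy',ims)
a=cv2.resize(ims[185:260,225:325,::-1],(800,600),interpolation=cv2.INTER_CUBIC)
b=cv2.resize(im[:,:,::-1],(800,600));cv2.imwrite('pics/mix.png',np.vstack([a,b])[::1]);
cv2.imwrite('pics/mix.png',np.hstack([cv2.resize(a,(400,300)),cv2.resize(b,(400,300))]))
E
```

```text
[0.5297 0.0825 0.0364] [[-0.9692 -0.2462  0.002 ]
 [-0.2462  0.9691 -0.017 ]
 [ 0.0023 -0.0169 -0.9999]]
```

View pics/mix.png

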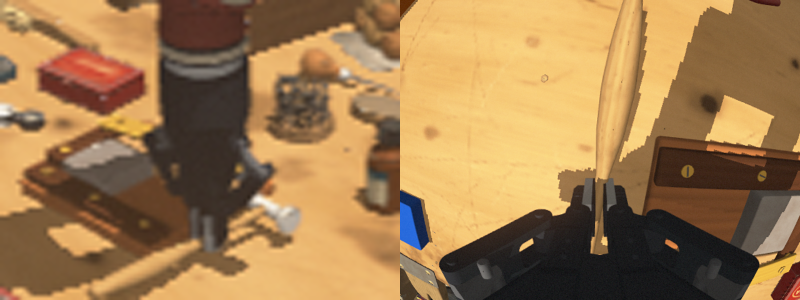

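Call:
servo_tool:
  commands:
    - [[0.3,0,-1.0,0,0],[0.3,0,-1.0,0,0],[0.3,0,-1.0,0,0],[0.3,0,-1.0,-1.0,0],[0.3,0,0,-3.0,0]]

```text
time_s: 12.53
eef_pos: [0.5346, 0.0511, 0.0715]
tool_rot: [0.394, -3.107, -0.002]
wrist_force: [0.2, 0.3, -1.5]
grip_width: 0.0057
grasp_force: 96.8
```

Call:
servo_tool:
  commands:
    - [[0.3,0,0,-4.0,0],[0.3,1.0,-0.5,-3.6,0],[0.3,2.0,-1.2,-3.0,0],[0.3,2.5,-1.4,-2.5,0],[0.3,2.5,-1.4,-2.0,0]]

```text
time_s: 12.95
eef_pos: [0.472, -0.0115, 0.2301]
tool_rot: [-0.4, 3.113, -0.001]
wrist_force: [0.4, -1.5, -1.3]
grip_width: 0.0048
grasp_force: 96.9
```

Call:
servo_tool:
  commands:
    - [[0.3,2.5,-1.5,-2.0,0],[0.3,0,0,0,0],[0.3,0,0,0,0],[0.3,0,0,0,0],[0.3,0,0,0,0]]

```text
time_s: 13.37
eef_pos: [0.4514, -0.0315, 0.2454]
tool_rot: [0.398, -3.114, -0.002]
wrist_force: [-0.1, 0.2, -2.3]
grip_width: 0.0049
grasp_force: 96.9
```

```bash
python3 - <<'E'
from h import *
print(*shot('w6'))
E
```

```text
[ 0.4514 -0.0315  0.2454] [[-0.9678 -0.2516 -0.002 ]
 [-0.2516  0.9678  0.0009]
 [ 0.0017  0.0013 -1.    ]]
```

View pics/w6.png

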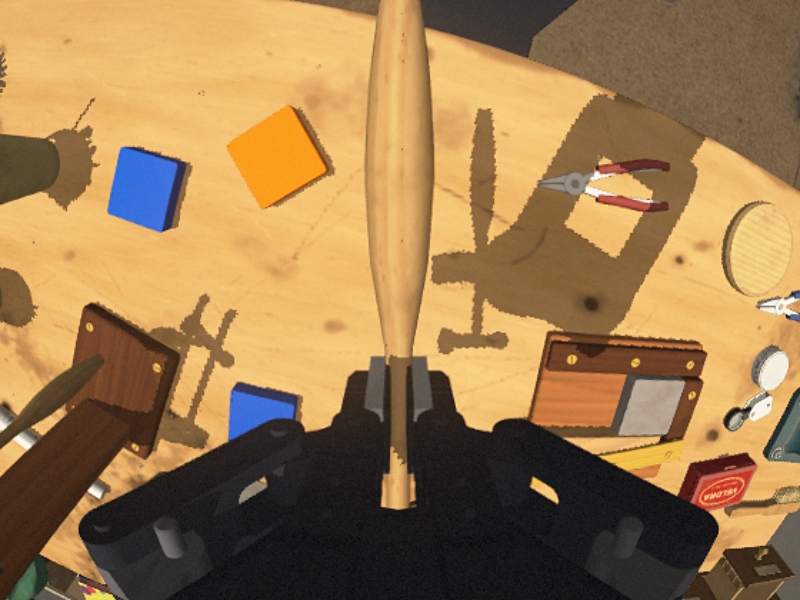

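```bash
python3 - <<'E'
from h import *
a=np.load('pics/top0.npy').astype(int);b=snapshot('top').astype(int);np.save('pics/top1.npy',b)
d=np.abs(a-b).sum(2)>60
n,l,s,cen=cv2.connectedComponentsWithStats(d.astype(np.uint8))
for i in range(1,n):
    if s[i,4]>8 and 200<cen[i][0]<330 and 180<cen[i][1]<240: print(s[i],cen[i])
c=calibration('top');o=np.array([.5333,.1980]);ex=np.array([.988,.154]);ey=np.array([-.154,.988])
K=c['camera_matrix']
for t in range(-140,-70,4):   # along wedge centreline, board y
    for off in (10,):
        X=np.append(o+ey*t*1e-3+ex*(.054-(t+124)*.000164),.034)
        q=(np.linalg.inv(c['cam_to_world'])@np.append(X,1))[:3]*[1,-1,-1];u,v=((K@q)[:2]/q[2]).round().astype(int)
    print(t,(u,v),a[v,u],b[v,u])
E
```

```text
[231 206  50  26 603] [248.8027 219.6385]
-140 (np.int64(283), np.int64(201)) [225 188 124] [231 194 131]
-136 (np.int64(282), np.int64(201)) [225 188 126] [230 193 130]
-132 (np.int64(281), np.int64(201)) [228 190 128] [232 195 131]
-128 (np.int64(280), np.int64(201)) [228 190 128] [233 195 131]
-124 (np.int64(279), np.int64(202)) [181 145  92] [232 193 129]
-120 (np.int64(278), np.int64(202)) [227 189 128] [231 192 127]
-116 (np.int64(277), np.int64(202)) [231 192 132] [231 191 124]
-112 (np.int64(276), np.int64(203)) [231 192 132] [231 191 124]
-108 (np.int64(275), np.int64(203)) [230 191 131] [230 190 123]
-104 (np.int64(274), np.int64(203)) [229 191 129] [229 189 121]
-100 (np.int64(273), np.int64(204)) [228 189 130] [228 188 119]
-96 (np.int64(272), np.int64(204)) [227 189 128] [227 187 118]
-92 (np.int64(271), np.int64(204)) [225 186 127] [226 186 116]
-88 (np.int64(270), np.int64(205)) [224 186 126] [237 208 145]
-84 (np.int64(269), np.int64(205)) [223 185 127] [237 199 139]
-80 (np.int64(268), np.int64(205)) [224 185 126] [235 197 136]
-76 (np.int64(267), np.int64(206)) [223 185 125] [236 197 136]
-72 (np.int64(266), np.int64(206)) [225 186 126] [233 195 134]
```

```bash
python3 - <<'E'
from h import *
from scipy.optimize import least_squares
im,T=load('w6');c=calibration('wrist')
def P(u,v,z): return onz(*ray(c,u*.7,v*.7,T),z)
A,B,C=P(92,304,.018),P(179,352,.018),P(140,459,.018)
print(A,B,C,np.linalg.norm(A-B),np.linalg.norm(B-C))
# hung head in top and scene (initial)
def blob(f,cx,cy,r):
    i=np.load(f).astype(np.uint8);h=cv2.cvtColor(i,cv2.COLOR_RGB2HSV);m=((h[...,1]<70)&(h[...,2]>140)).astype(np.uint8)
    n,l,s,cen=cv2.connectedComponentsWithStats(m);o=[]
    for k in range(1,n):
        if s[k,4]>15 and np.hypot(cen[k][0]-cx,cen[k][1]-cy)<r:o.append((cen[k],s[k],cv2.minAreaRect(np.argwhere(l==k)[:,::-1].astype(np.float32))))
    return o
t=blob('pics/top0.npy',380,201,15);s=blob('pics/scene0.npy',368,217,20);print(t,s)
ct,cs=calibration('top'),calibration('scene')
for z in(.262,.27): print('top',onz(*ray(ct,*t[0][0]),z))
for z in(.262,):print('scene',[onz(*ray(cs,*k[0]),z) for k in s])
E
```

```text
[ 0.5625 -0.2961  0.018 ] [ 0.5828 -0.1989  0.018 ] [ 0.7256 -0.2414  0.018 ] 0.09937481657275976 0.14895709728276318
[(array([380.6585, 200.1585]), array([373, 194,  16,  14,  82], dtype=int32), ((380.260009765625, 199.32000732421875), (18.000001907348633, 6.600000381469727), 36.86989212036133))] [(array([367.2667, 216.219 ]), array([362, 208,  12,  16, 105], dtype=int32), ((367.6730651855469, 215.3654022216797), (16.277639389038086, 9.021342277526855), 78.69007110595703))]
top [ 0.5791 -0.2554  0.262 ]
top [ 0.5779 -0.2533  0.27  ]
scene [array([ 0.5722, -0.2642,  0.262 ])]
```

Call:
servo_tool:
  commands:
    - [[0.3,1.0,-1.3,-3.5,0],[0.3,1.0,-1.3,-3.5,0],[0.3,1.0,-1.4,-3.5,0],[0.3,1.0,-1.4,-3.5,0],[0.3,1.0,-1.4,-3.5,0]]

```text
time_s: 13.88
eef_pos: [0.4202, -0.1106, 0.4222]
tool_rot: [0.399, -3.115, -0.002]
wrist_force: [0.4, -0.7, -2.3]
grip_width: 0.005
grasp_force: 96.8
```

Call:
servo_tool:
  commands:
    - [[0.3,0,0,-3.0,-0.1],[0.3,0,0,-1.5,-0.1],[0.3,0,0,0,-0.1],[0.3,0,0,0,0],[0.3,0,0,0,0]]

```text
time_s: 14.3
eef_pos: [0.4207, -0.1103, 0.4654]
tool_rot: [0.855, -3.021, -0.002]
wrist_force: [0.2, -0.4, -2.6]
grip_width: 0.0049
grasp_force: 96.9
```

```bash
python3 - <<'E'
from h import *
print(*shot('w7'))
im,T=load('w7')
print(proj(calibration('wrist'),np.array([.575,-.257,.262]),T),proj(calibration('wrist'),np.array([.54,-.25,.254]),T),proj(calibration('wrist'),np.array([.68,-.28,.28]),T))
cv2.imwrite('pics/w7c.png',cv2.resize(im[100:310,0:280,::-1],(800,600),interpolation=cv2.INTER_CUBIC))
E
```

```text
[ 0.4207 -0.1103  0.4654] [[-0.8517 -0.524  -0.002 ]
 [-0.524   0.8517  0.0009]
 [ 0.0012  0.0018 -1.    ]]
[105.3928 230.7063] [122.513  207.6341] [ 64.72   289.0322]
```

Projected targets fall inside the crop (0–280 × 100–310); view it.

View pics/w7c.png

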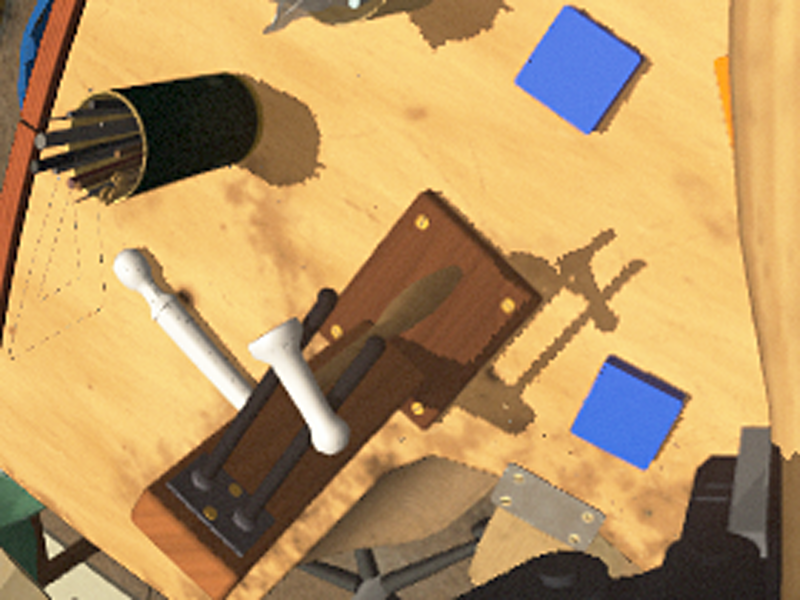

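```bash
python3 - <<'E'
from h import *
im,T=load('w7');c=calibration('wrist')
def P(u,v,z): return onz(*ray(c,u/2.857,100+v/2.857,T),z)[:2]
e1,e2=P(327,295,.260),P(376,345,.260);r1,r2=P(203,475,.252),P(243,515,.252)
print(e1,e2,r1,r2,np.linalg.norm(e1-e2),np.linalg.norm(e1-r1))
for a,b in((r1,e1),(r2,e2)): d=a-b;print('x ang',np.arctan2(d[1],d[0]))
d=e1-e2;print('y ang',np.arctan2(d[0],-d[1]))
A,B,C=P(429,191,.018),P(541,297,.018),P(429,427,.018);print(A,B,C,np.linalg.norm(A-B),np.linalg.norm(B-C),np.arctan2(*(C-B)[::-1]),(B-A))
h1,h2=P(262,340,.262),P(335,440,.262);print('head',h1,h2,(h1+h2)/2,np.linalg.norm(h1-h2))
m=(e1+e2)/2;x=((r1+r2)/2-m);x/=np.linalg.norm(x);y=np.array([-x[1],x[0]])
print('ends mid',m,'x',x,'ang',np.arctan2(x[1],x[0]));o=m+.107*x;print('origin',o)
for n,q in(('h',(h1+h2)/2),('h1',h1),('h2',h2)):print(n,(q-o)@x,(q-o)@y)
E
```

```text
[ 0.5375 -0.2595] [ 0.545  -0.2318] [ 0.6638 -0.2913] [ 0.6709 -0.2649] 0.028668949018226458 0.13020340435963934
x ang -0.2469537998862056
x ang -0.25736390679333476
y ang -0.26494125015017267
[ 0.5648 -0.3029] [ 0.5883 -0.2032] [ 0.7189 -0.2325] 0.10240882775794727 0.13380180300788588 -0.22029064620308114 [0.0235 0.0997]
head [ 0.5717 -0.2792] [ 0.5947 -0.2321] [ 0.5832 -0.2556] 0.052352157004657125
ends mid [ 0.5413 -0.2456] x [ 0.9684 -0.2495] ang -0.2521581436058422
origin [ 0.6449 -0.2723]
h -0.06390649484692881 0.0007845926373603145
h1 -0.06916562382168259 -0.02485772879005676
h2 -0.05864736587217505 0.026426914064777388
```

Call:
servo_tool:
  commands:
    - [[0.3,1.0,-3.6,0,0],[0.3,1.1,-3.7,0,0],[0.3,1.0,-3.7,0,0],[0.3,0,0,0,0.1],[0.3,0,0,0,0.1]]

```text
time_s: 14.77
eef_pos: [0.452, -0.222, 0.4633]
tool_rot: [0.537, -3.091, -0.006]
wrist_force: [0.4, 1.0, -2.2]
grip_width: 0.0049
grasp_force: 96.8
```

Call:
servo_tool:
  commands:
    - [[0.3,0,0,0,0.12],[0.3,0,0,0,0.12],[0.3,0,0,0,0.12],[0.3,0,0,0,0.12],[0.3,0,0,0,0.12]]

```text
time_s: 15.18
eef_pos: [0.4518, -0.2201, 0.4647]
tool_rot: [-0.398, -3.113, -0.002]
wrist_force: [-0.2, 0.3, -2.1]
grip_width: 0.005
grasp_force: 96.9
```

Call:
servo_tool:
  commands:
    - [[0.3,0,0,3.0,0],[0.3,0,0,3.5,0],[0.3,0,0,3.5,0],[0.3,0,0,2.5,0],[0.3,0,0,0,0]]

```text
time_s: 15.6
eef_pos: [0.4493, -0.2184, 0.3322]
tool_rot: [-0.387, -3.104, -0.011]
wrist_force: [-0.3, 0.4, -3.4]
grip_width: 0.0055
grasp_force: 96.8
```

```bash
cat >> h.py <<'E'
SO=np.array([.645,-.272]);SX=np.array([.9684,-.2495]);SY=np.array([.2495,.9684])
def st(p): d=np.asarray(p)[:2]-SO; return np.array([d@SX,d@SY,p[2]])*1e3
E
python3 - <<'E'
from h import *
s,p,Rm=pose();print(st(p),'tool y vs stand',np.arctan2(-Rm[0,1],Rm[1,1])+.252,Rm[2])
E
```

```text
[-202.9373    3.092   332.2497] tool y vs stand 0.004052581592237148 [ 0.0143  0.0053 -0.9999]
```

Call:
servo_tool:
  commands:
    - [[0.3,0,0,1.5,0],[0.3,0,0,2.0,0],[0.3,0,0,1.2,0],[0.3,0,0,0.6,0],[0.3,0,0,0,0]]

```text
time_s: 16.02
eef_pos: [0.4514, -0.2201, 0.2873]
tool_rot: [-0.387, -3.115, -0.002]
wrist_force: [0.3, -0.1, -2.5]
grip_width: 0.0053
grasp_force: 96.9
```

```bash
cat >> h.py <<'E'
def sproj(X,name='scene'):
    c=calibration(name);K=c['camera_matrix'];q=(np.linalg.inv(c['cam_to_world'])@np.append(X,1))[:3]*[1,-1,-1];return (K@q)[:2]/q[2]
def blobs(im,X,r,name='scene',z=None,dbg=0):
    u=sproj(X,name);h=cv2.cvtColor(im,cv2.COLOR_RGB2HSV);m=((h[...,1]<70)&(h[...,2]>130)).astype(np.uint8)
    n,l,s,cen=cv2.connectedComponentsWithStats(m)
    return u,[(cen[k],s[k,:4],s[k,4]) for k in range(1,n) if s[k,4]>12 and np.hypot(*(cen[k]-u))<r]
E
python3 - <<'E'
from h import *
s,p,Rm=pose();print(st(p),Rm[2])
h=p+Rm@np.array([-.068,-.003,.012])
for n in('scene','top'):
    im=snapshot(n);print(n,blobs(im,h,25,n)); print(blobs(im,np.append(SO-.062*SX,.262),14,n))
E
```

```text
[-200.4465    1.9875  287.3006] [ 0.0025  0.0009 -1.    ]
scene (array([345.1804, 214.3301]), [(array([335.2581, 194.6774]), array([330, 190,  14,  10], dtype=int32), np.int32(62)), (array([346.878 , 216.6911]), array([338, 209,  17,  16], dtype=int32), np.int32(123)), (array([367.2389, 216.3274]), array([362, 208,  12,  16], dtype=int32), np.int32(113))])
(array([368.5048, 213.6867]), [(array([367.2389, 216.3274]), array([362, 208,  12,  16], dtype=int32), np.int32(113))])
top (array([377.4374, 218.3002]), [(array([380.4023, 200.1379]), array([372, 194,  17,  14], dtype=int32), np.int32(87)), (array([371.4815, 217.    ]), array([369, 215,   7,   5], dtype=int32), np.int32(27))])
(array([380.9362, 198.416 ]), [(array([380.4023, 200.1379]), array([372, 194,  17,  14], dtype=int32), np.int32(87))])
```

Call:
servo_tool:
  commands:
    - [[0.3,-1.2,0,0,0],[0.3,-1.2,0,0,0],[0.3,-0.8,0,0,0],[0.3,-0.5,0,0,0],[0.3,-0.5,0,0,0]]

```text
time_s: 16.53
eef_pos: [0.493, -0.231, 0.2894]
tool_rot: [0.387, 3.117, -0.001]
wrist_force: [-0.2, -0.5, -1.6]
grip_width: 0.0049
grasp_force: 96.9
```

Call:
servo_tool:
  commands:
    - [[0.3,-0.4,0,0,0],[0.3,-0.4,0,0,0],[0.3,-0.4,0,0,0],[0.3,-0.4,0,0,0],[0.3,-0.4,0,0,0]]

```text
time_s: 16.95
eef_pos: [0.5121, -0.2356, 0.2886]
tool_rot: [-0.387, -3.117, -0.0]
wrist_force: [-1.2, -0.3, -1.8]
grip_width: 0.0049
grasp_force: 96.9
```

```bash
cat > look.py <<'E'
from h import *
s,p,Rm=pose();print(st(p),Rm[2],s['wrist_force'])
im=snapshot('scene')
for x in(-.08,-.06,-.04,-.02,0,.008):print(x,sproj(np.append(SO+x*SX,.262))+[0,2.6])
print(blobs(im,np.append(SO-.03*SX,.262),30))
print('held',sproj(p+Rm@np.array([-.068,-.003,.012]))+[0,2.5])
E
python3 look.py
```

```text
[-137.8091    2.0777  288.5667] [ 0.0003  0.     -1.    ] [-1.236  -0.3296 -1.7537]
-0.08 [362.5257 217.5576]
-0.06 [369.1654 216.1463]
-0.04 [375.7296 214.751 ]
-0.02 [382.2196 213.3715]
0 [388.6367 212.0075]
0.008 [391.1834 211.4662]
(array([378.9838, 211.4593]), [(array([370.9774, 213.1695]), array([358, 204,  24,  19], dtype=int32), np.int32(177))])
held [366.5048 211.8779]
```

Call:
servo_tool:
  commands:
    - [[0.3,-0.4,0,0,0],[0.3,-0.4,0,0,0],[0.3,-0.4,0,0,0],[0.3,-0.4,0,0,0],[0.3,-0.4,0,0,0]]

```text
time_s: 17.42
eef_pos: [0.5317, -0.2406, 0.2885]
tool_rot: [-0.387, -3.118, -0.0]
wrist_force: [-1.2, 0.6, -1.4]
grip_width: 0.005
grasp_force: 96.9
```

```bash
python3 look.py
```

```text
[-117.6098    2.1761  288.4626] [ 0.0001  0.     -1.    ] [-1.1806  0.5775 -1.4465]
-0.08 [362.5257 217.5576]
-0.06 [369.1654 216.1463]
-0.04 [375.7296 214.751 ]
-0.02 [382.2196 213.3715]
0 [388.6367 212.0075]
0.008 [391.1834 211.4662]
(array([378.9838, 211.4593]), [(array([362.2857, 187.9286]), array([361, 184,   4,   8], dtype=int32), np.int32(14)), (array([377.8081, 211.9535]), array([365, 203,  24,  18], dtype=int32), np.int32(172))])
held [373.1875 210.4956]
```

Call:
servo_tool:
  commands:
    - [[0.3,-0.4,0,0,0],[0.3,-0.4,0,0,0],[0.3,-0.4,0,0,0],[0.3,-0.4,0,0,0],[0.3,-0.4,0,0,0]]

```text
time_s: 17.88
eef_pos: [0.5511, -0.2454, 0.2885]
tool_rot: [-0.387, -3.118, -0.0]
wrist_force: [-1.2, -0.2, -2.6]
grip_width: 0.0049
grasp_force: 96.9
```

Call:
servo_tool:
  commands:
    - [[0.3,-0.4,0,0,0],[0.3,-0.4,0,0,0],[0.3,-0.4,0,0,0],[0.3,-0.3,0,0,0],[0.3,0,0,0,0]]

```text
time_s: 18.3
eef_pos: [0.5658, -0.2492, 0.2884]
tool_rot: [0.386, 3.117, -0.0]
wrist_force: [-0.2, -0.4, -2.1]
grip_width: 0.0051
grasp_force: 96.9
```

```bash
python3 look.py
```

```text
[-82.3494   2.3433 288.4228] [-0.0005  0.     -1.    ] [-0.1684 -0.3779 -2.0544]
-0.08 [362.5257 217.5576]
-0.06 [369.1654 216.1463]
-0.04 [375.7296 214.751 ]
-0.02 [382.2196 213.3715]
0 [388.6367 212.0075]
0.008 [391.1834 211.4662]
(array([378.9838, 211.4593]), [(array([375.3846, 185.2308]), array([374, 182,   4,   7], dtype=int32), np.int32(13)), (array([389.5698, 209.2326]), array([377, 200,  24,  19], dtype=int32), np.int32(172))])
held [384.6739 208.0647]
```

Call:
servo_tool:
  commands:
    - [[0.3,-0.2,0,0,0],[0.3,-0.2,0,0,0],[0.3,-0.2,0,0,0],[0.3,-0.1,0,0,0],[0.3,0,0,0,0]]

```text
time_s: 18.77
eef_pos: [0.5714, -0.2506, 0.2886]
tool_rot: [-0.386, -3.115, -0.0]
wrist_force: [-4.6, 1.0, -0.5]
grip_width: 0.0049
grasp_force: 97.1
```

Call:
servo_tool:
  commands:
    - [[0.3,1.0,0,0,0],[0.3,2.0,0,0,0],[0.3,2.0,0,0,0],[0.3,1.5,0,0,0],[0.3,0.9,0,0,0]]

```text
time_s: 19.18
eef_pos: [0.4989, -0.2322, 0.2886]
tool_rot: [0.387, 3.117, -0.0]
wrist_force: [0.3, 0.2, -0.8]
grip_width: 0.0049
grasp_force: 96.9
```

Call:
servo_tool:
  commands:
    - [[0.3,0,0,0,0],[0.3,0,0,0,0],[0.3,0,0,0,0],[0.3,0,0,0,0],[0.3,0,0,0,0]]

```text
time_s: 19.6
eef_pos: [0.5008, -0.2328, 0.2884]
tool_rot: [0.386, 3.118, 0.0]
wrist_force: [-0.2, 0.1, -1.9]
grip_width: 0.0048
grasp_force: 96.9
```

```bash
python3 look.py; python3 - <<'E'
from h import *
im=snapshot('top')
print([sproj(np.append(SO+x*SX,.262),'top') for x in(-.06,0,.008)],blobs(im,np.append(SO-.04*SX,.262),30,'top')[1])
im=snapshot('wrist');s,p,Rm=pose();T=wristT(p,Rm);c=calibration('wrist')
# handle axis in hand: columns of handle near tail
h=cv2.cvtColor(im,cv2.COLOR_RGB2HSV)
for r in(20,60,120,180,240):
    m=(h[r,230:330,1]>60)&(h[r,230:330,2]>110);print(r,im[r,230:330:12].sum(1))
E
```

```text
[-149.456     1.9628  288.4476] [-0.      0.0001 -1.    ] [-0.1545  0.1004 -1.8686]
-0.08 [362.5257 217.5576]
-0.06 [369.1654 216.1463]
-0.04 [375.7296 214.751 ]
-0.02 [382.2196 213.3715]
0 [388.6367 212.0075]
0.008 [391.1834 211.4662]
(array([378.9838, 211.4593]), [(array([363.7951, 211.9672]), array([353, 203,  20,  17], dtype=int32), np.int32(122)), (array([393.4554, 210.1964]), array([384, 203,  18,  15], dtype=int32), np.int32(112))])
held [362.6223 212.7416]
[array([381.068 , 197.8451]), array([385.001 , 180.8087]), array([385.5223, 178.5506])] [(array([385.5233, 177.9884]), array([377, 174,  18,  10], dtype=int32), np.int32(86)), (array([374.3333, 202.0417]), array([372, 200,   6,   5], dtype=int32), np.int32(24))]
20 [558 557 554 472 559 469 577 586 562]
60 [581 566 564 541 557 505 570 434 424]
120 [439 451 438 508 543 479 278 565 563]
180 [572 561 554 522 542 481 579 572 563]
240 [574 273 274 268 310 246 255 177 566]
```

Call:
servo_tool:
  commands:
    - [[0.3,0,0,0.3,0],[0.3,0,0,0.3,0],[0.3,0,0,0.2,0],[0.3,0,0,0.1,0],[0.3,0,0,0,0]]

```text
time_s: 20.17
eef_pos: [0.5, -0.2325, 0.2789]
tool_rot: [-0.387, -3.117, -0.001]
wrist_force: [0.5, 0.3, -2.0]
grip_width: 0.0051
grasp_force: 96.9
```

Call:
servo_tool:
  commands:
    - [[0.3,0,0,0.1,0],[0.3,0,0,0.1,0],[0.3,0,0,0.1,0],[0.3,0,0,0,0],[0.3,0,0,0,0]]

```text
time_s: 20.58
eef_pos: [0.5004, -0.2328, 0.2772]
tool_rot: [0.387, 3.117, -0.001]
wrist_force: [-1.2, 0.3, 0.3]
grip_width: 0.0054
grasp_force: 97.3
```

Call:
servo_tool:
  commands:
    - [[0.3,0,0,0,0],[0.3,0,0,0.4,0],[0.3,-0.05,0,0.4,0],[0.3,-0.05,0,0.4,0],[0.3,0,0,0,0]]
  newtons: 20

```text
time_s: 21.0
eef_pos: [0.5032, -0.2343, 0.2669]
tool_rot: [0.387, 3.11, -0.006]
wrist_force: [1.6, -2.5, 7.4]
grip_width: 0.0051
grasp_force: 98.1
```

```bash
python3 look.py
```

```text
[-146.7559    1.1166  266.8863] [-0.0082 -0.0027 -1.    ] [ 1.6014 -2.4638  7.4233]
-0.08 [362.5257 217.5576]
-0.06 [369.1654 216.1463]
-0.04 [375.7296 214.751 ]
-0.02 [382.2196 213.3715]
0 [388.6367 212.0075]
0.008 [391.1834 211.4662]
(array([378.9838, 211.4593]), [(array([351.6842, 199.1579]), array([350, 195,   5,   9], dtype=int32), np.int32(19)), (array([393.4554, 210.1964]), array([384, 203,  18,  15], dtype=int32), np.int32(112)), (array([365.2281, 215.2368]), array([356, 208,  18,  15], dtype=int32), np.int32(114))])
held [363.1046 219.8427]
```

Call:
servo_tool:
  commands:
    - [[0.3,0,0,0,0],[0.3,-0.1,0,0.4,0],[0.3,-0.1,0,0.4,0],[0.3,-0.15,0,0.4,0],[0.3,0,0,0,0]]
  newtons: 25

```text
time_s: 21.47
eef_pos: [0.5055, -0.234, 0.2526]
tool_rot: [0.386, 3.115, -0.0]
wrist_force: [2.0, -2.0, 4.7]
grip_width: 0.0052
grasp_force: 94.8
```

```bash
python3 look.py|grep -v '^[-0]'; python3 -c "
from h import *
print(telemetry.sense()['grasp_force'])"
```

```text
[-144.6072    2.0211  252.5743] [-0.0025  0.     -1.    ] [ 1.9684 -1.9606  4.7226]
(array([378.9838, 211.4593]), [(array([352.2609, 204.    ]), array([350, 200,   5,   9], dtype=int32), np.int32(23)), (array([393.4554, 210.1964]), array([384, 203,  18,  15], dtype=int32), np.int32(112)), (array([367.2679, 215.0893]), array([359, 207,  16,  16], dtype=int32), np.int32(112))])
held [363.1487 224.4518]
94.58197115935036
```

Call:
servo_tool:
  commands:
    - [[0.3,-0.1,0,0.4,0],[0.3,-0.15,0,0.4,0],[0.3,-0.15,0,0.4,0],[0.3,-0.15,0,0.3,0],[0.3,0,0,0,0]]
  newtons: 25

```text
time_s: 21.93
eef_pos: [0.5102, -0.235, 0.2369]
tool_rot: [-0.386, -3.118, -0.001]
wrist_force: [0.6, 0.1, 4.5]
grip_width: 0.0046
grasp_force: 88.8
```

```bash
python3 look.py|grep -v '^[-0]'
```

```text
[-139.7744    2.2421  236.9269] [ 0.0001  0.0005 -1.    ] [0.5877 0.0565 4.533 ]
(array([378.9838, 211.4593]), [(array([393.4554, 210.1964]), array([384, 203,  18,  15], dtype=int32), np.int32(112)), (array([353.0526, 208.8421]), array([351, 205,   5,   8], dtype=int32), np.int32(19)), (array([367.9741, 214.2672]), array([358, 207,  18,  15], dtype=int32), np.int32(116))])
held [364.1953 229.287 ]
```

Call:
servo_tool:
  commands:
    - [[0.3,-0.1,0,0.3,0],[0.3,-0.1,0,0.3,0],[0.3,-0.1,0,0.3,0],[0.3,-0.1,0,0.2,0],[0.3,0,0,0,0]]
  newtons: 25

```text
time_s: 22.4
eef_pos: [0.5138, -0.2363, 0.2263]
tool_rot: [-0.387, -3.117, 0.001]
wrist_force: [1.4, -1.0, 4.4]
grip_width: 0.0049
grasp_force: 83.0
```

```bash
python3 look.py|grep -v '^[-0]'; python3 - <<'E'
from h import *
im=snapshot('top');print(blobs(im,np.append(SO-.04*SX,.262),30,'top')[1])
E
```

```text
[-135.9648    1.8179  226.3444] [ 0.0002 -0.0007 -1.    ] [ 1.4309 -0.9588  4.4265]
(array([378.9838, 211.4593]), [(array([393.4554, 210.1964]), array([384, 203,  18,  15], dtype=int32), np.int32(112)), (array([368.1565, 214.2696]), array([359, 207,  18,  15], dtype=int32), np.int32(115)), (array([354.6667, 213.3889]), array([353, 209,   5,   9], dtype=int32), np.int32(18))])
held [365.209  232.5484]
[(array([385.6118, 177.9765]), array([377, 174,  18,  10], dtype=int32), np.int32(85))]
```

Call:
servo_tool:
  commands:
    - [[0.7,0,0,0,0],[0.9,0,0,0,0],[1.2,0,0,0,0],[2,0,0,0,0],[3,0,0,0,0]]

```text
time_s: 22.92
eef_pos: [0.5132, -0.2358, 0.2256]
tool_rot: [-0.387, -3.116, -0.001]
wrist_force: [0.9, -0.1, 1.2]
grip_width: 0.0295
grasp_force: 0.0
```

Call:
servo_tool:
  commands:
    - [[4,0,0,0,0],[4,0,0,0,0],[4,0,0,0,0],[4,0,0,0,0],[4,0,0,0,0]]

```text
time_s: 23.33
eef_pos: [0.5138, -0.2361, 0.2266]
tool_rot: [0.387, 3.118, -0.0]
wrist_force: [0.0, -0.7, 0.1]
grip_width: 0.0403
grasp_force: 0.0
```

```bash
python3 look.py|grep -v '^[-0]'; python3 - <<'E'
from h import *
im=snapshot('top');print(blobs(im,np.append(SO-.04*SX,.262),30,'top')[1])
E
```

```text
[-135.9734    2.0661  226.5851] [-0. -0. -1.] [ 0.0412 -0.7355  0.0796]
(array([378.9838, 211.4593]), [(array([393.4554, 210.1964]), array([384, 203,  18,  15], dtype=int32), np.int32(112)), (array([366.0374, 216.972 ]), array([356, 209,  18,  16], dtype=int32), np.int32(107))])
held [365.1612 232.4179]
[(array([385.5233, 177.9884]), array([377, 174,  18,  10], dtype=int32), np.int32(86))]
```

Call:
servo_tool:
  commands:
    - [[4,0.6,0,0,0],[4,1.2,0,0,0],[4,2.0,0,0,0],[4,2.0,0,0,0],[4,1.5,0,0,0]]

```text
time_s: 23.85
eef_pos: [0.4416, -0.2177, 0.2263]
tool_rot: [-0.386, -3.117, -0.0]
wrist_force: [0.4, 0.5, -0.2]
grip_width: 0.0399
grasp_force: 0.0
```

Call:
servo_tool:
  commands:
    - [[4,0,0,-2.0,0],[4,0,2.0,-3.0,0],[4,0,3.0,-3.0,0],[4,0,3.0,-3.0,0],[4,0,3.0,0,0]]

```text
time_s: 24.27
eef_pos: [0.4713, -0.1125, 0.3433]
tool_rot: [0.387, 3.106, -0.005]
wrist_force: [1.8, 0.2, 1.0]
grip_width: 0.0398
grasp_force: 0.0
```

Call:
servo_tool:
  commands:
    - [[4,0,2.0,0,0],[4,0,0,0,0],[4,0,0,0,0],[4,0,0,0,0],[4,0,0,0,0]]

```text
time_s: 24.68
eef_pos: [0.4741, -0.094, 0.3349]
tool_rot: [-0.389, -3.116, 0.0]
wrist_force: [0.6, 0.3, 0.6]
grip_width: 0.0396
grasp_force: 0.0
```

Call:
servo_tool:
  commands:
    - [[4,0,0,0,0],[4,0,0,0,0],[4,0,0,0,0],[4,0,0,0,0],[4,0,0,0,0]]

```text
time_s: 25.1
eef_pos: [0.4745, -0.0935, 0.3354]
tool_rot: [-0.387, -3.118, 0.0]
wrist_force: [0.6, -0.5, 0.3]
grip_width: 0.0401
grasp_force: 0.0
```

```bash
python3 look.py; python3 - <<'E'
from h import *
im=snapshot('top');print(blobs(im,np.append(SO-.04*SX,.262),30,'top')[1]);print([sproj(np.append(SO+x*SX,.262),'top') for x in(-.1,-.08,-.06,0,.008)])
b=np.load('pics/top0.npy').astype(int);d=(np.abs(b-im).sum(2)>60).astype(np.uint8)
n,l,s,c=cv2.connectedComponentsWithStats(d)
print([(s[k].tolist(),c[k].round()) for k in range(1,n) if s[k,4]>20 and 130<c[k][0]<470 and c[k][1]<300])
E
```

```text
[-209.6582  130.3454  335.4307] [ 0.0001 -0.     -1.    ] [ 0.5902 -0.4761  0.252 ]
-0.08 [362.5257 217.5576]
-0.06 [369.1654 216.1463]
-0.04 [375.7296 214.751 ]
-0.02 [382.2196 213.3715]
0 [388.6367 212.0075]
0.008 [391.1834 211.4662]
(array([378.9838, 211.4593]), [(array([393.4679, 210.1651]), array([384, 203,  18,  15], dtype=int32), np.int32(109)), (array([365.3333, 216.7436]), array([356, 209,  18,  16], dtype=int32), np.int32(117))])
held [319.9273 181.4611]
[(array([385.5233, 177.9884]), array([377, 174,  18,  10], dtype=int32), np.int32(86)), (array([380.427 , 203.3708]), array([371, 199,  19,  10], dtype=int32), np.int32(89))]
[array([378.4229, 209.3023]), array([379.7478, 203.5637]), array([381.068 , 197.8451]), array([385.001 , 180.8087]), array([385.5223, 178.5506])]
[([376, 174, 19, 10, 103], array([385., 178.])), ([356, 189, 10, 8, 34], array([360., 192.])), ([371, 194, 19, 15, 137], array([379., 201.])), ([231, 205, 50, 27, 605], array([249., 220.]))]
```

```bash
python3 -c "
from bench import bot
print(bot.hand_in())"
```

```text
the job is handed in; nothing more can be done
None
```

I handed the job in at about 25 s with no verdict returned: the block is against the stop and the wedge was driven 33 mm to about 36 N (grip judged by feel, not measured), with the used hammer hanging about 78 mm in front of the stand's origin and the first slid back to the post.

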